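# One pump of syrup into the milk pitcher

## Robot

A 6-joint arm with a two-finger parallel gripper is mounted at the origin on a cart in front of the work surface, level with it; the furniture and walls round the work are solid. World frame = base frame: x ahead of the robot, y to its left, z up, the work surface at z = 0. Lengths are in mm, angles in rad, forces in N, time in s.
With the tool pointing down it reaches from about 375 to 925 mm from the base axis. Payload 5.7 kg.
Tool frame: the origin (TCP) lies on the mounting face of the last link; the fingertips stand 182 mm ahead of it and the grasp point (between the pads) lies env.grip_point_offset ahead of it (env.grip_point_offset is the distance from the TCP to the grasp point, in mm); z points along the fingers, x is the direction in which the jaws open and shut, and the axes are right-handed (so a half turn about z gives the same grasp; the last joint's range is limited). The gripper opens to 88 mm and grips with 3 to 60 N. Pads are 20 mm wide; open, the fingers measure 115 mm over their backs; the gripper's body (75 mm by 178 mm) begins 61 mm behind the grasp point.
Start: joints at [1.062, 0.359, 1.51, -0, 1.272, -0.115], TCP at [230.219, 554.062, 404.623] pointing down, gripper open.
Joint ranges: [-2.97, 2.97], [-1.01, 2.36], [0.21, 2.38], [-0.96, 4.11], [0.2, 2.71], [-2.98, 2.98]. Speed limits (rad/s): [2.39, 2.39, 3.14, 3.14, 3.14, 3.14].

## Interface

Orientations are given as [roll, pitch, yaw] about the fixed x, y, z axes, in that order (R = Rz(yaw) Ry(pitch) Rx(roll)).
In Python, from workcell import env gives the robot as it stands.
- The arm moves only by the tool arm_command, never from a script. Its argument "rows" is a list of rows, each a list of 3 entries, a list of its own where there are three numbers: the shift along the world's x, y, z in mm, then the turn, a rotation vector about the world's x, y, z in rad, then the finger opening in mm, from 0 to 87.8. A call has 1 to 8 rows; each row shifts and turns the commanded pose from where the row before left it; what a row does not reach is not made up. A row lasts 1/12 s, in which the tool goes at most 41.7 mm and 7.16 degrees, less where a joint would pass 70% of its speed; a pose out of reach is approached as far as the arm can. A call is refused whole if a number of a shift passes 41.7 or a number of a turn 0.125, either way. A call with a gripper value outside its range is refused whole. The fingers move at their own pace and stop on an object; "grip_force" is the grip in N (left out, the last holds). Time passes only in rows, so rows that do not move let the fingers close. It gives the time, the measured TCP pose, the force and the opening at its end, in the units of the state.
- env.observe(): the state, without advancing time (a new reading comes with each control period).
- env.snapshot(name): name is "side" or "top"; returns a dict with "img" (480x640x3 uint8, red, green, blue), "fx", "fy", "cx", "cy" (pixels), "pose" (4x4, takes a point from camera to world coordinates). Camera axes: x right, y up, looking along -z (the intrinsics and any distortion apply to the point x, -y, -z); pixel columns grow to the right and rows downward; lengths in mm; the calibration is good to about 2 mm. A picture is of the moment at which its call begins. There is no depth.
- env.close_job(): hands the job in, once; it reports no verdict.
The state is a dict: "time_s": time; "joint_pos": joint angles; "joint_vel": joint speeds; "tau": joint torques, N m; "tool_pos": TCP position; "ee_rot": TCP orientation; "contact_force": force on the tool from outside, world axes, zero at the start; "wrist_torque": the same for the moment, N m; "opening": finger opening in mm.
Only numpy, scipy, OpenCV 4.12 (cv2) and the standard library are available. Lean on these libraries where they do the work, as an engineer would, in place of code of your own. Each camera call takes 0.05 s, during which the arm holds its last target.

## Task

Three syrup bottles with pumps stand in a row on the black bar mat, each with a vessel under its spout. Find the bottle whose spout is over the steel milk pitcher (the one vessel on the mat with a handle) and, with the fingertips, press its pump gently all the way down, keep it down for a moment, then let it rise fully and withdraw. Grasp and lift nothing, leave the other two pumps unpressed, and leave the bottles and everything round them standing where they are.

Things in the scene. Friction and masses are not known exactly. Their poses are not given: they have to be found in the camera images.
- bottle_a: syrup bottle of amber or brown, one of the three in a row on the bar mat, 69 mm across and about 250 mm high with a white pump on top (281 mm in all), loose on the mat, about 0.45 to 1 kg. Origin: underside, on the mat's standing surface; z up; its spout points along the bottle's own -x. The bottle's upright axis passes 11 mm along +x from the origin
- bottle_a_head (a point): centre of the top of bottle_a's pump head, on the bottle's upright axis: where to press. The head is level on top, about 45 mm long (along the bottle's x) and 16 mm wide; it is 289 mm above the worktop when up, and this point sinks with it. Nearest neighbouring pump head about 130 mm away to the side
- bottle_a_spout (a point): outlet of bottle_a's spout, 51 mm in front of the pump head's centre and 27 mm lower
- bottle_a_pump (a joint): how far bottle_a's pump is pressed down, m: 0 up, 0.014 fully down. A spring (about 570 N/m, so about 8 N at the bottom) raises it again when let go
- bottle_b: syrup bottle of amber or brown, one of the three in a row on the bar mat, 69 mm across and about 250 mm high with a white pump on top (281 mm in all), loose on the mat, about 0.45 to 1 kg. Origin: underside, on the mat's standing surface; z up; its spout points along the bottle's own -x. The bottle's upright axis passes 11 mm along +x from the origin
- bottle_b_head (a point): centre of the top of bottle_b's pump head, on the bottle's upright axis: where to press. The head is level on top, about 45 mm long (along the bottle's x) and 16 mm wide; it is 289 mm above the worktop when up, and this point sinks with it. Nearest neighbouring pump head about 130 mm away to the side
- bottle_b_spout (a point): outlet of bottle_b's spout, 51 mm in front of the pump head's centre and 27 mm lower
- bottle_b_pump (a joint): how far bottle_b's pump is pressed down, m: 0 up, 0.014 fully down. A spring (about 570 N/m, so about 8 N at the bottom) raises it again when let go
- bottle_c: syrup bottle of amber or brown, one of the three in a row on the bar mat, 69 mm across and about 250 mm high with a white pump on top (281 mm in all), loose on the mat, about 0.45 to 1 kg. Origin: underside, on the mat's standing surface; z up; its spout points along the bottle's own -x. The bottle's upright axis passes 11 mm along +x from the origin
- bottle_c_head (a point): centre of the top of bottle_c's pump head, on the bottle's upright axis: where to press. The head is level on top, about 45 mm long (along the bottle's x) and 16 mm wide; it is 289 mm above the worktop when up, and this point sinks with it. Nearest neighbouring pump head about 130 mm away to the side
- bottle_c_spout (a point): outlet of bottle_c's spout, 51 mm in front of the pump head's centre and 27 mm lower
- bottle_c_pump (a joint): how far bottle_c's pump is pressed down, m: 0 up, 0.014 fully down. A spring (about 570 N/m, so about 8 N at the bottom) raises it again when let go
- pitcher: small milk pitcher of plain steel with a strap handle and a pouring lip, 99x68x86 mm: the largest of the three vessels on the mat and the only one there with a handle. It stands directly in front of one bottle, beneath that bottle's spout. Origin: centre of the underside of its whole extent, handle included; handle along its +x
- pitcher_body (a point): centre of the pitcher's round body (68 mm across), half-way up
- cup: plain steel cup without handle, 59 mm across, 52 mm high, under the spout of another bottle; leave it alone. Origin: centre of its underside
- shot_glass: small clear glass, 49 mm across, 61 mm high, under the spout of the remaining bottle; leave it alone. Origin: centre of its underside
- sugar_pot: chrome sugar pot with a knobbed lid, 66 mm across, 67 mm high, at the rear of the mat's left end, a bystander. Origin: centre of its underside
- shaker: small round jar with a black cap, 40 mm across, 105 mm high, at the front of the mat's left end, a bystander. Origin: centre of its underside
- bar_mat: fixed black rubber bar mat, 210x460 mm with an 11 mm high rim; everything above stands on its surface, 8 mm above the worktop. Origin: centre of its underside; x away from the robot (give or take its yaw), y along its length
Things that resemble listed ones, but are neither listed nor needed, are in the scene too. What is shaped like the pitcher but pink or turquoise is not meant.

How it is judged:
By the outcome, as a careful person would: the job done as asked, in the order asked, and still so for the second after the job is handed in, with the robot touching nothing.
It also fails if it takes over 32 s, if anything falls off the work surface, if the arm or the gripper's body presses on something with over 40 N, if the wrist force passes 120 N, or if a joint passes its speed limit or range.

## Working session

There is one attempt and no reset: what is moved stays moved. The work goes in short steps, Python scripts to look and compute and a tool call to move; the robot and the scene stay as the last step left them, time stands still between calls to the robot, and variables do not carry over. Pictures are saved under pics/ and viewed, and the job is handed in when it is done.

Besides the shell and the picture viewer there is one more tool, called by a JSON object that holds its "op" and its "data". arm_command: Moves the arm, as the interface text tells. Its arguments: {"type":"object","properties":{"rows":{"type":"array"},"grip_force":{"type":"number"}},"required":["rows"]}

```bash
mkdir -p pics; cat > h.py <<'E'
from workcell import env
import numpy as np, cv2
def snap(n,f):
    s=env.snapshot(n); cv2.imwrite(f,cv2.cvtColor(s['img'],cv2.COLOR_RGB2BGR))
    np.savez('pics/%s.npz'%n,**{k:v for k,v in s.items() if isinstance(v,(np.ndarray,int,float))}); print(s.keys()); return s
E
python3 - <<'E'
from h import *
for n in('side','top'):
    s=snap(n,f'pics/{n}0.png'); print({k:v for k,v in s.items() if k!='img'})
print(env.observe(), env.grip_point_offset)
E
```

```text
dict_keys(['img', 'fx', 'fy', 'cx', 'cy', 'pose'])
{'fx': 561.3274512053006, 'fy': 561.3274512053006, 'cx': 321.1994489246923, 'cy': 244.73472848832276, 'pose': array([[-9.98846761e-01,  2.08169237e-02, -4.32643416e-02,
         5.21456541e+02],
       [-4.62962724e-02, -6.56341634e-01,  7.53042040e-01,
         1.26053008e+03],
       [-1.27201700e-02,  7.54176581e-01,  6.56548462e-01,
         1.09259424e+03],
       [ 0.00000000e+00,  0.00000000e+00,  0.00000000e+00,
         1.00000000e+00]])}
dict_keys(['img', 'fx', 'fy', 'cx', 'cy', 'pose'])
{'fx': 520.6830610740182, 'fy': 520.6830610740182, 'cx': 323.18594321643843, 'cy': 247.8539770413346, 'pose': array([[-1.23133848e-01,  9.70661362e-01, -2.06529844e-01,
         3.76319236e+02],
       [-9.92386115e-01, -1.21025067e-01,  2.28633528e-02,
         2.04414621e+02],
       [-2.80271499e-03,  2.07772602e-01,  9.78173139e-01,
         1.19376127e+03],
       [ 0.00000000e+00,  0.00000000e+00,  0.00000000e+00,
         1.00000000e+00]])}
{'time_s': 0.1, 'joint_pos': array([ 1.06188272e+00,  3.59404318e-01,  1.51128184e+00, -2.34809658e-05,
        1.27248696e+00, -1.15096154e-01]), 'joint_vel': array([ 0.00065558, -0.00204732, -0.00160972, -0.00033979, -0.00087309,
       -0.00188024]), 'tau': array([ 8.83775592e-04, -5.16354418e+01, -2.71409404e+01,  6.78963983e-02,
        2.77613854e-02, -9.56665275e-06]), 'tool_pos': array([230.08796697, 553.79615375, 403.9265997 ]), 'ee_rot': array([-3.14143343e+00,  1.57258297e-03,  1.17698592e+00]), 'contact_force': array([0.09594112, 0.74722654, 0.41755648]), 'wrist_torque': array([ 0.00853569,  0.0148506 , -0.03598827]), 'opening': 87.71018251296218} 163.3
```

View pics/side0.png

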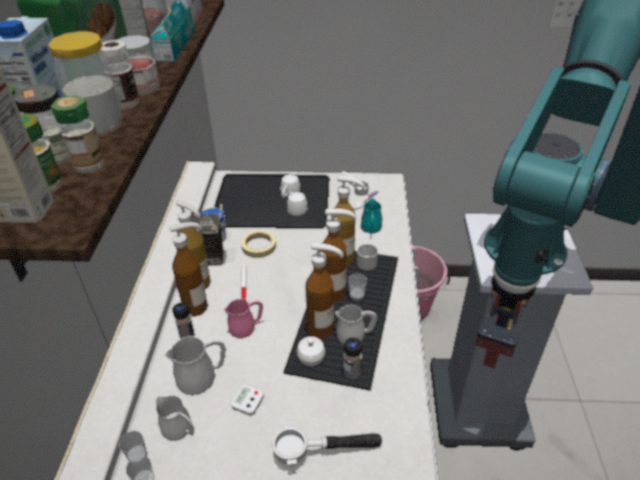

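View pics/top0.png

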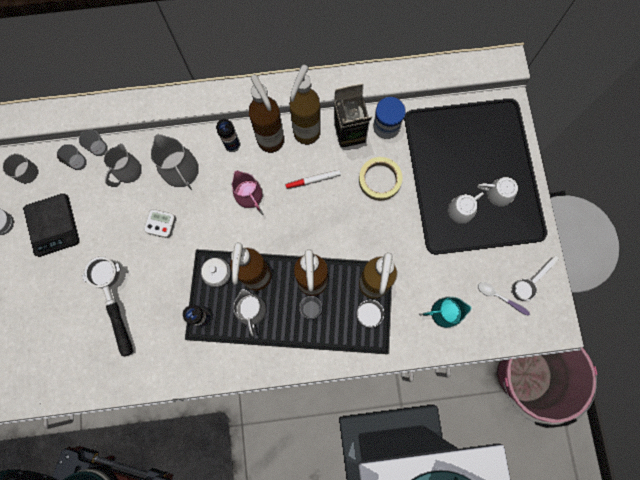

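The candidates are three mat bottles, seen in the top view at (250,268), (310,272) and (380,276). In front of them stand a handled steel vessel at (249,308), a glass at (310,308) and a cup at (369,314). The left bottle fits the description, and I'm confirming it in enlarged crops.

```bash
python3 - <<'E'
import cv2
a=cv2.imread('pics/top0.png')[230:350,180:340]; cv2.imwrite('pics/ct.png',cv2.resize(a,None,fx=5,fy=5,interpolation=cv2.INTER_CUBIC))
a=cv2.imread('pics/side0.png')[235:385,280:420]; cv2.imwrite('pics/cs.png',cv2.resize(a,None,fx=4,fy=4,interpolation=cv2.INTER_CUBIC))
E
```

```text
(no output)
```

View pics/ct.png

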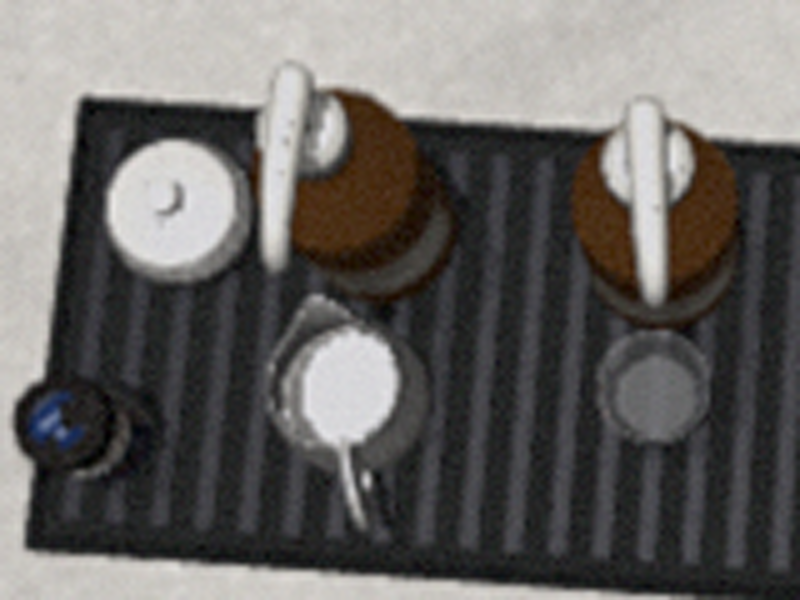

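View pics/cs.png

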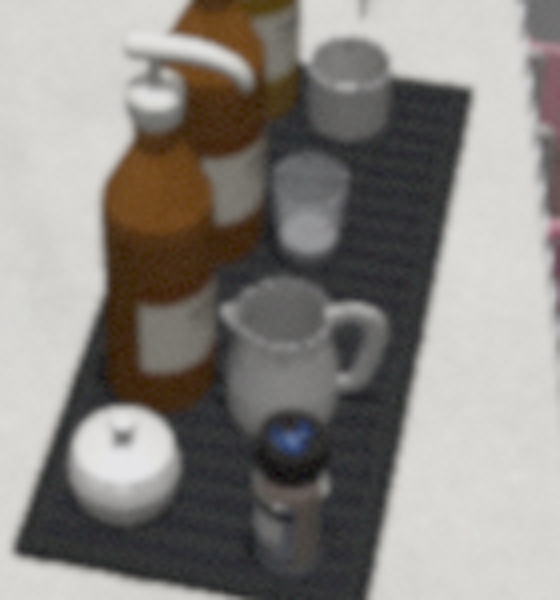

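The crops confirm it. In the top view the left bottle's head runs from (238,243) to its spout tip at (235,283), and that spout is over the handled steel pitcher at (250,307). The pitcher's handle shows in both views. Next I measure the head.

```bash
cat >> h.py <<'E'
def ray(n,u,v):
    s=np.load('pics/%s.npz'%n); P=s['pose']
    d=P[:3,:3]@np.array([(u-s['cx'])/s['fx'],-(v-s['cy'])/s['fy'],-1]); return P[:3,3],d
def onz(n,u,v,z):
    o,d=ray(n,u,v); return o+d*(z-o[2])/d[2]
def tri(a,b):
    (o1,d1),(o2,d2)=ray('top',*a),ray('side',*b)
    t=np.linalg.lstsq(np.c_[d1,-d2],o2-o1,rcond=None)[0]; p,q=o1+t[0]*d1,o2+t[1]*d2
    return (p+q)/2,np.linalg.norm(p-q)
E
python3 - <<'E'
from h import *
T=lambda x,y:(180+(x+.5)/5-.5,230+(y+.5)/5-.5); S=lambda x,y:(280+(x+.5)/4-.5,235+(y+.5)/4-.5)
np.set_printoptions(precision=1,suppress=True)
print('rear',onz('top',*T(291,66),286),onz('side',*S(127,42),286),tri(T(291,66),S(127,42)))
print('tip',onz('top',*T(274,268),262),onz('side',*S(250,85),262),tri(T(274,268),S(250,85)))
print('bend',onz('top',*T(283,190),289))
print('collar',tri(T(302,130),S(156,98)))
for x in(274,291,600,648,632,655):pass
print('mid rear/tip',onz('top',*T(647,100),286),onz('top',*T(656,303),262))
print('pitcher',onz('top',*T(348,388),94),'potlid',onz('top',*T(168,200),75),'shaker',onz('top',*T(62,425),113))
# mat corners
print('mat',[onz('top',u,v,11) for u,v in((196.5,250),(186,339),(389,352),(393,263))])
E
```

```text
rear [596.  333.5 286. ] [596.  337.4 286. ] (array([596.5, 333.9, 283. ]), np.float64(0.4285744564211309))
tip [528.2 349.6 262. ] [528.4 343.7 262. ] (array([527.9, 348.9, 266.6]), np.float64(0.9372238490827354))
bend [551.  339.8 289. ]
collar (array([581. , 337.4, 245. ]), np.float64(0.36409009280883076))
mid rear/tip [568.  208.7 286. ] [498.5 214.3 262. ]
pitcher [500.8 349.3  94. ] potlid [594.1 422.   75. ] shaker [498.1 465.6 113. ]
mat [array([657.4, 469.3,  11. ]), array([456.9, 507.5,  11. ]), array([372.6,  60.5,  11. ]), array([570.7,  21.3,  11. ])]
```

The pitcher bottle's head axis is at about (578, 338), from the rear end, tip and collar. The collar residual is under 0.5 mm, the neighbouring head is about 128 mm away, and head and mat yaw agree at about -12°. I'll rise first, shut the fingers and turn the jaws along the head.

{"op": "arm_command", "data": {"rows": [[[24,-12,15],[0,0,-0.115],0],[[24,-12,15],[0,0,-0.115],0],[[24,-12,15],[0,0,-0.115],0],[[24,-12,15],[0,0,-0.115],0],[[24,-12,15],[0,0,-0.115],0],[[24,-12,15],[0,0,-0.115],0],[[24,-12,15],[0,0,-0.115],0],[[24,-12,15],[0,0,-0.115],0]], "grip_force": 10}}

```text
time_s: 0.77
tool_pos: [423.2, 457.2, 524.9]
ee_rot: [3.141, 0.001, 0.251]
contact_force: [-0.0, 0.5, 0.2]
opening: 38.1
```

{"op": "arm_command", "data": {"rows": [[[26,-20,0],[0,0,-0.1],0],[[26,-20,0],[0,0,-0.1],0],[[26,-20,0],[0,0,-0.1],0],[[26,-20,0],[0,0,-0.08],0],[[26,-20,0],[0,0,-0.08],0],[[26,-20,0],[0,0,0],0],[[0,0,0],[0,0,0],0],[[0,0,0],[0,0,0],0]]}}

```text
time_s: 1.43
tool_pos: [579.4, 336.8, 523.6]
ee_rot: [3.141, 0.001, -0.206]
contact_force: [-0.2, 0.1, 0.6]
opening: 0.8
```

```bash
python3 - <<'E'
from h import *
o=env.observe();print(o['tool_pos'],o['ee_rot'],o['contact_force'],o['opening'])
for n,(x,y,w,h) in(('side',(270,170,160,160)),('top',(180,220,160,120))):
    s=snap(n,f'pics/{n}1.png'); a=cv2.imread(f'pics/{n}1.png')[y:y+h,x:x+w]; cv2.imwrite(f'pics/{n}1c.png',cv2.resize(a,None,fx=3.7,fy=3.7,interpolation=cv2.INTER_CUBIC))
E
```

```text
[579.39232208 336.77744186 523.59625474] [ 3.14078057e+00  1.47957258e-03 -2.05681745e-01] [-0.23930643  0.10791054  0.56219032] 0.8155448252287394
dict_keys(['img', 'fx', 'fy', 'cx', 'cy', 'pose'])
dict_keys(['img', 'fx', 'fy', 'cx', 'cy', 'pose'])
```

View pics/side1c.png

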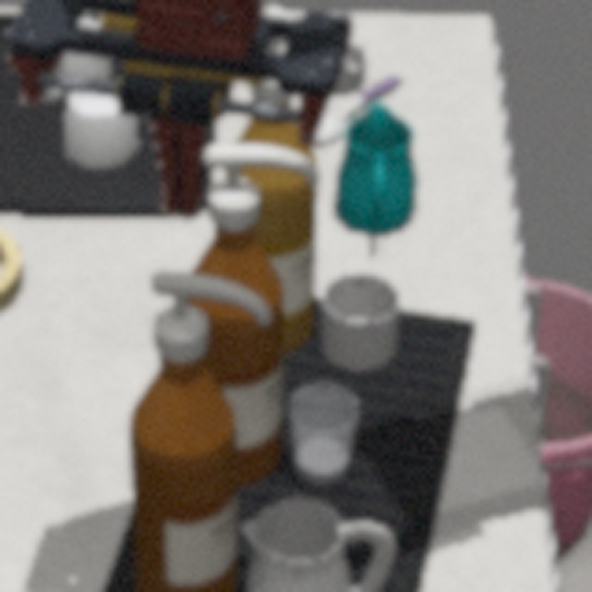

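View pics/top1c.png

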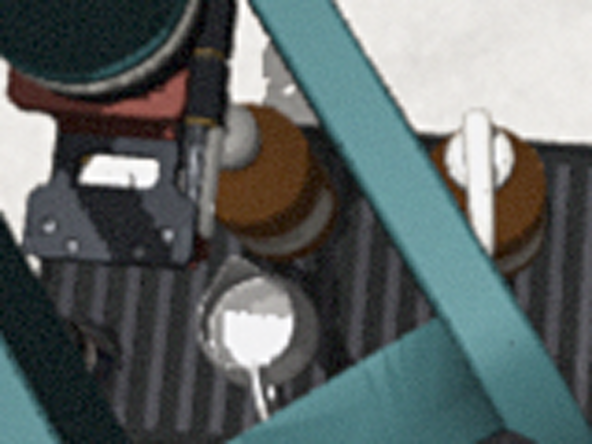

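The side crop shows the shut fingertips at crop (182,210), straight above the stem and collar at (182,320) of the pitcher bottle. I'm descending to about 8 mm above the head.

{"op": "arm_command", "data": {"rows": [[[0,0,-10],[0,0,0],0],[[0,0,-10],[0,0,0],0],[[0,0,-10],[0,0,0],0],[[0,0,-10],[0,0,0],0],[[0,0,-4],[0,0,0],0],[[0,0,0],[0,0,0],0]]}}

```text
time_s: 2.03
tool_pos: [577.6, 338.1, 478.5]
ee_rot: [3.14, 0.003, -0.203]
contact_force: [0.4, -1.6, -0.0]
opening: 0.7
```

```bash
python3 - <<'E'
from h import *
o=env.observe();print(o['tool_pos'],o['contact_force'])
for n,(x,y,w,h) in(('side',(280,200,120,120)),):
    s=snap(n,f'pics/{n}2.png'); a=cv2.imread(f'pics/{n}2.png')[y:y+h,x:x+w]; cv2.imwrite(f'pics/{n}2c.png',cv2.resize(a,None,fx=5,fy=5,interpolation=cv2.INTER_CUBIC))
E
```

```text
[577.5928706  338.11894313 478.49092945] [ 0.43439974 -1.58489544 -0.02961029]
dict_keys(['img', 'fx', 'fy', 'cx', 'cy', 'pose'])
```

View pics/side2c.png

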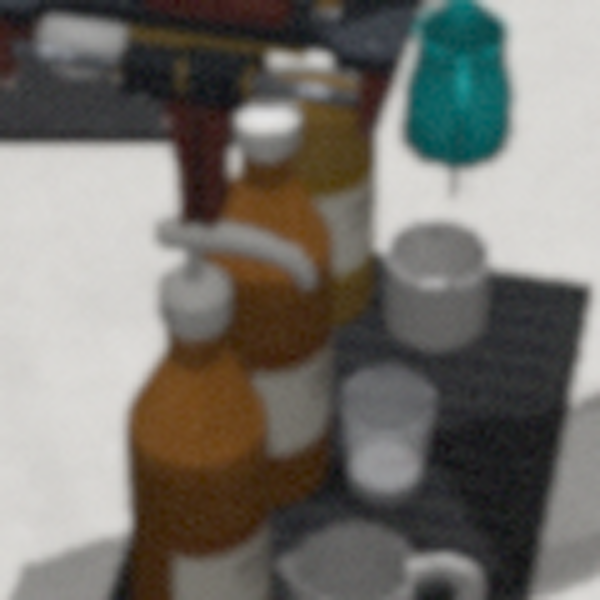

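The side crop shows the fingertips at crop (202,215), just above the head and centred over the collar at (197,300). Now I press slowly.

{"op": "arm_command", "data": {"rows": [[[0,0,-2],[0,0,0],0],[[0,0,-2],[0,0,0],0],[[0,0,-2],[0,0,0],0],[[0,0,-2],[0,0,0],0],[[0,0,-2],[0,0,0],0],[[0,0,-1],[0,0,0],0],[[0,0,0],[0,0,0],0]]}}

```text
time_s: 2.67
tool_pos: [578.3, 338.1, 469.5]
ee_rot: [-3.142, 0.0, -0.203]
contact_force: [-0.2, -0.2, 0.8]
opening: 1.0
```

{"op": "arm_command", "data": {"rows": [[[0,0,-1.5],[0,0,0],0],[[0,0,-1.5],[0,0,0],0],[[0,0,-1.5],[0,0,0],0],[[0,0,-1.5],[0,0,0],0],[[0,0,-1.5],[0,0,0],0],[[0,0,-0.5],[0,0,0],0],[[0,0,0],[0,0,0],0]]}}

```text
time_s: 3.25
tool_pos: [578.3, 338.1, 461.9]
ee_rot: [-3.141, -0.0, -0.203]
contact_force: [-0.4, -0.7, 4.9]
opening: 0.3
```

{"op": "arm_command", "data": {"rows": [[[0,0,-1],[0,0,0],0],[[0,0,-1],[0,0,0],0],[[0,0,-1],[0,0,0],0],[[0,0,-1],[0,0,0],0],[[0,0,0],[0,0,0],0],[[0,0,0],[0,0,0],0]]}}

```text
time_s: 3.75
tool_pos: [578.3, 338.1, 458.4]
ee_rot: [-3.141, -0.001, -0.203]
contact_force: [-1.2, -0.6, 6.7]
opening: 0.3
```

{"op": "arm_command", "data": {"rows": [[[0,0,-0.8],[0,0,0],0],[[0,0,-0.8],[0,0,0],0],[[0,0,-0.4],[0,0,0],0],[[0,0,0],[0,0,0],0],[[0,0,0],[0,0,0],0]]}}

```text
time_s: 4.17
tool_pos: [578.3, 338.1, 456.7]
ee_rot: [-3.141, -0.001, -0.203]
contact_force: [-1.2, -0.8, 8.3]
opening: 0.5
```

{"op": "arm_command", "data": {"rows": [[[0,0,-0.5],[0,0,0],0],[[0,0,-0.5],[0,0,0],0],[[0,0,0],[0,0,0],0],[[0,0,0],[0,0,0],0]]}}

```text
time_s: 4.5
tool_pos: [578.4, 338.2, 456.6]
ee_rot: [-3.14, -0.002, -0.203]
contact_force: [-1.6, -0.5, 10.7]
opening: 0.6
```

The head has reached its stop: 1 mm of command gave 0.1 mm of travel and the force rose to 10.7 N. I'll add a touch more and hold.

{"op": "arm_command", "data": {"rows": [[[0,0,-0.5],[0,0,0],0],[[0,0,0],[0,0,0],0],[[0,0,0],[0,0,0],0],[[0,0,0],[0,0,0],0],[[0,0,0],[0,0,0],0],[[0,0,0],[0,0,0],0],[[0,0,0],[0,0,0],0],[[0,0,0],[0,0,0],0]]}}

```text
time_s: 5.17
tool_pos: [578.5, 338.2, 456.6]
ee_rot: [-3.139, -0.003, -0.203]
contact_force: [-2.3, -1.4, 13.3]
opening: 0.5
```

{"op": "arm_command", "data": {"rows": [[[0,0,0],[0,0,0],0],[[0,0,0],[0,0,0],0],[[0,0,0],[0,0,0],0],[[0,0,0],[0,0,0],0],[[0,0,0],[0,0,0],0],[[0,0,0],[0,0,0],0],[[0,0,0],[0,0,0],0],[[0,0,0],[0,0,0],0]]}}

```text
time_s: 5.83
tool_pos: [578.5, 338.2, 456.6]
ee_rot: [-3.139, -0.003, -0.203]
contact_force: [-1.4, 0.0, 13.2]
opening: 0.6
```

```bash
python3 - <<'E'
from h import *
for n,(x,y,w,h) in(('side',(280,200,120,120)),):
    s=snap(n,f'pics/{n}3.png'); a=cv2.imread(f'pics/{n}3.png')[y:y+h,x:x+w]; cv2.imwrite(f'pics/{n}3c.png',cv2.resize(a,None,fx=5,fy=5,interpolation=cv2.INTER_CUBIC))
o=env.observe();print(o['tool_pos'],o['contact_force'])
E
```

```text
dict_keys(['img', 'fx', 'fy', 'cx', 'cy', 'pose'])
[578.46116923 338.2156233  456.58595896] [-2.8294401  -0.7541417  13.43626511]
```

View pics/side3c.png

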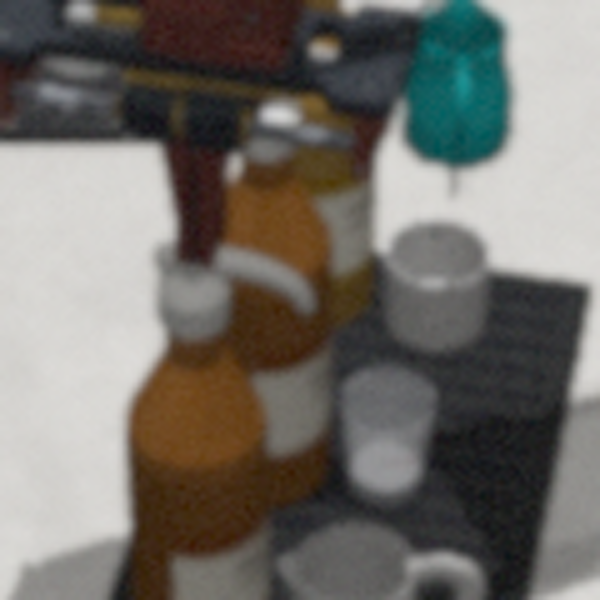

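The side crop shows the head pressed down onto the collar at (200,270), with bottle, pitcher and neighbours unmoved. It has been held for over 1 s at the stop. I'm releasing slowly.

{"op": "arm_command", "data": {"rows": [[[0,0,1.5],[0,0,0],0],[[0,0,1.5],[0,0,0],0],[[0,0,2],[0,0,0],0],[[0,0,2],[0,0,0],0],[[0,0,2],[0,0,0],0],[[0,0,2],[0,0,0],0],[[0,0,2],[0,0,0],0],[[0,0,2],[0,0,0],0]]}}

```text
time_s: 6.55
tool_pos: [578.3, 338.1, 468.9]
ee_rot: [3.141, 0.0, -0.203]
contact_force: [1.0, -0.3, 0.8]
opening: 0.3
```

{"op": "arm_command", "data": {"rows": [[[0,0,3],[0,0,0],0],[[0,0,3],[0,0,0],0],[[0,0,5],[0,0,0],0],[[0,0,8],[0,0,0],0],[[0,0,10],[0,0,0],0],[[0,0,10],[0,0,0],0],[[0,0,10],[0,0,0],0],[[0,0,10],[0,0,0],0]]}}

```text
time_s: 7.22
tool_pos: [578.2, 338.1, 529.7]
ee_rot: [-3.141, -0.001, -0.203]
contact_force: [0.1, 0.6, 0.0]
opening: 0.3
```

{"op": "arm_command", "data": {"rows": [[[-24,20,5],[0,0,0],0],[[-24,20,0],[0,0,0],0],[[-24,20,0],[0,0,0],0],[[-24,20,0],[0,0,0],0],[[-24,20,0],[0,0,0],0],[[-24,20,0],[0,0,0],0],[[-24,20,0],[0,0,0],0],[[-24,20,0],[0,0,0],0]]}}

```text
time_s: 7.88
tool_pos: [384.9, 498.9, 534.2]
ee_rot: [-3.141, -0.0, -0.203]
contact_force: [0.8, -0.3, 0.3]
opening: 0.9
```

{"op": "arm_command", "data": {"rows": [[[-20,15,0],[0,0,0],0],[[-20,15,0],[0,0,0],0],[[-20,15,0],[0,0,0],0],[[-10,10,0],[0,0,0],0],[[0,0,0],[0,0,0],0],[[0,0,0],[0,0,0],0],[[0,0,0],[0,0,0],0]]}}

```text
time_s: 8.47
tool_pos: [317.1, 552.6, 533.3]
ee_rot: [3.141, -0.001, -0.204]
contact_force: [1.1, 0.5, 0.3]
opening: 0.4
```

```bash
python3 - <<'E'
from h import *
o=env.observe();print(o['tool_pos'],o['contact_force'],o['time_s'])
L=[]
for n in('side','top'):
    snap(n,f'pics/{n}4.png')
    a,b=cv2.imread(f'pics/{n}0.png'),cv2.imread(f'pics/{n}4.png')
    x,y,w,h=(275,220,140,165) if n=='side' else (175,225,230,135)
    f=400/w
    L.append(cv2.hconcat([cv2.resize(i[y:y+h,x:x+w],(400,int(h*f)-170*(n=='side')+0)) if 0 else cv2.resize(i[y:y+h,x:x+w],(400,int(h*f))) for i in(a,b)]))
    cv2.imwrite(f'pics/{n}4c.png',L[-1])
E
```

```text
[317.13550356 552.57787292 533.29698012] [1.12008863 0.53860538 0.30711167] 8.4667
dict_keys(['img', 'fx', 'fy', 'cx', 'cy', 'pose'])
dict_keys(['img', 'fx', 'fy', 'cx', 'cy', 'pose'])
```

View pics/side4c.png

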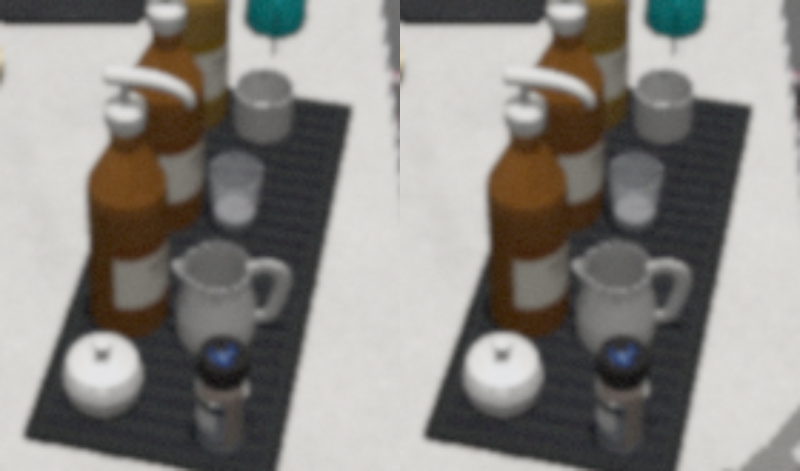

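View pics/top4c.png

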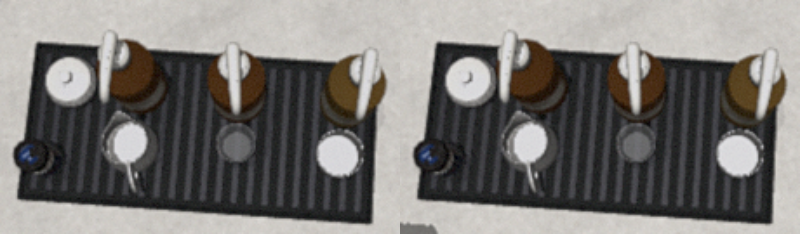

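The before and after crops match in both views. The pressed head is back up (side crop: 125,80 before; 525,80 after, in the right-hand panel) and nothing has moved. I'm handing in the job.

```bash
python3 -c "
from workcell import env; print(env.close_job())"
```

```text
the job is handed in; nothing more can be done
None
```

I pressed the pump of the left-hand bottle on the mat, the one whose spout is over the handled steel pitcher. I used shut fingertips centred on the head at about (578, 338) mm and pushed it slowly down to its stop. The travel was about 14 mm. At the stop the tool no longer moved while the force rose from 8 N to 13 N.

I held it there for over 1 s, let it rise slowly and withdrew. The job was handed in at about 8.5 s.

The last pictures from both cameras match the first ones: the pump head is back up, and the bottles, vessels and bystanders stand where they were. The force on the tool at the end was about 1 N, which is its noise level. No check failed or disagreed.

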